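# Sweep leftover wax cakes into the scrap tray

### The job

Clear the egg decorator's board: with closed fingers, sweep the three small beeswax cakes along the board and over its edge, so that each ends lying flat and wholly inside the black scrap tray. Only push them, never pick them up, and leave the decorated egg, the jar, the candle and the cup standing where they are.

Things in the scene. Friction and masses are not known exactly. Their poses are not given: they have to be found in the camera images.
- station: grey work board joined to a black tray, fixed to the table. Origin: at table height, middle of the straight edge where board and tray meet; x points from there across the board, away from the tray; z up. Board: x 0 to 210 mm, y -150 to 150 mm, flat top 6 mm above the table, no rim.
- tray (a point): black scrap tray, part of station, same axes. This point: centre of its floor, 2 mm above the table, at x = -57 mm in station. Outside 115 (x) by 300 (y) mm. The +x side is open to the board, a 4 mm step down from the board's top; the other three sides have walls 6 mm thick, rising to 22 mm above the table.
- wax_a_center (a point): round plain yellow-brown beeswax cake lying flat on the board, 34 mm diameter, 18 mm high, about 16 g. This point is its centre, 9 mm above its underside.
- wax_b_center (a point): round plain yellow-brown beeswax cake lying flat on the board, 34 mm diameter, 18 mm high, about 16 g. This point is its centre, 9 mm above its underside.
- wax_c_center (a point): square plain yellow-brown beeswax cake lying flat on the board, 34 x 34 mm, 18 mm high, about 20 g. This point is its centre, 9 mm above its underside. Its x and y axes run square to its sides.
- egg: decorated egg, white with thin dark bands, lying on and fixed to a round wooden foot of 42 mm diameter; loose on the board in a row with the wax cakes, about 66 mm from its neighbour sideways. The egg is 57 mm long along its own x axis, 43 mm thick, its top 51 mm above the board. Origin: centre of the foot's underside. Must stay in place.
- jar: closed amber glass jar with a metal lid, 68 mm diameter, 100 mm high, loose on the table beside the board. Origin: centre of its underside. Must stay in place.
- candle: thick upright pillar candle, 68 mm diameter, 130 mm high (138 with the wick), loose on the table on the other side of the board. Origin: centre of its underside. Must stay in place.
- cup: small open white cup, 66 mm across the rim, 40 mm high, loose on the table beyond the board's far edge. Origin: centre of its underside. Must stay in place.

How it is judged:
At the end, for the whole second after the job is handed in: All three wax cakes lie flat on the tray's floor: each centre at least 15 mm inside the tray's mouth, between its walls, and not more than 12.8 mm above the table (it is 11 mm when lying flat). Egg, jar, candle and cup are each within 12 mm of where they started (x of wax_a_center in the frame of station between -0.11 and -0.015 m and y of wax_a_center in the frame of station between -0.145 and 0.145 m and z of each of wax_a_center, wax_b_center, wax_c_center in the frame of station below 0.0128 m and x of wax_b_center in the frame of station between -0.11 and -0.015 m and y of wax_b_center in the frame of station between -0.145 and 0.145 m and x of wax_c_center in the frame of station between -0.11 and -0.015 m and y of wax_c_center in the frame of station between -0.145 and 0.145 m and distance of each of egg, jar, candle, cup from where it was at the start of the episode below 0.012 m); the robot touches nothing.
It fails at once if a wax cake is lifted (its centre more than 34 mm above the table) (height (world z) of any of wax_a_center, wax_b_center, wax_c_center above 0.034 m).
It fails at once if the egg, jar, candle or cup is moved by more than 12 mm or tipped (distance of any of egg, jar, candle, cup from where it was at the start of the episode above 0.012 m or angle between any of egg, jar, candle, cup's own z axis and vertical above 0.3 rad).
It also fails if it takes over 66 s, if anything falls off the work surface, if the arm or the gripper's body presses on something with over 40 N, if the wrist force passes 120 N, or if a joint passes its speed limit or range.

### The arm

A 6-joint arm with a two-finger parallel gripper is mounted at the origin on the work surface. World frame = base frame: x ahead of the robot, y to its left, z up, the work surface at z = 0. Lengths are in m, angles in rad, forces in N, time in s.
With the tool pointing down it reaches from about 0.35 to 1 m from the base axis. Payload 7.1 kg.
Tool frame: the origin (TCP) lies between the finger pads; the fingertips stand 22 mm ahead of it and the grasp point (between the pads) lies 3 mm ahead of it; x points along the fingers, y is the direction in which the jaws open and shut, and the axes are right-handed (so a half turn about x gives the same grasp; the last joint's range is limited). The gripper opens to 85 mm and grips with 20 to 120 N. Pads are 22 mm wide; open, the fingers measure 114 mm over their backs; the gripper's body (76 mm by 85 mm) begins 54 mm behind the grasp point. The pads swing forward as they close: fully open they stand 13 mm farther back than shut.
Start: joints at [-0.019, 0.423, 1.63, -0, 1.089, -0.019], TCP at [0.625, 0, 0.253] pointing down, gripper open.
Joint ranges: [-3, 3], [-0.9, 2.11], [0.09, 2.58], [-1.31, 4.45], [0.11, 2.69], [-2.54, 2.54]. Speed limits (rad/s): [2.39, 2.39, 3.01, 3.14, 3.14, 3.14].

### API

Orientations are given as a rotation vector (axis times angle).
In Python, from rig import manip gives the robot as it stands. The module is installed in compiled form; this text tells all that it offers. Calls block until the motion is done:
- manip.move_to(position, orientation): joint-space move of the TCP to a pose.
- manip.servo_line(position, orientation=None, rate=0.15): straight line of the TCP; orientation=None keeps the orientation; rate is the mean speed in m/s.
- manip.set_joints(angles): joint-space move.
- manip.command_gripper(opening, f_grip=None): finger opening in m; f_grip is the grip in N (None keeps the last); returns when the fingers have stopped.
- manip.hold(seconds).
- manip.solve_ik(position, orientation): joint angles nearest the present ones, or None.
- manip.camera(name): name is "scene" or "side" or "wrist"; returns a dict with "image" (420x560x3 uint8, red, green, blue), "fx", "fy", "cx", "cy" (pixels), "cam_to_world" (4x4, takes a point from camera to world coordinates); the wrist camera has in their place "mount" (4x4, takes a point from camera to tool coordinates, whose origin is the TCP and whose axes are the tool frame's). Camera axes: x right, y down, z forward; pixel columns grow to the right and rows downward; lengths in m; the calibration is good to about 2 mm. The wrist camera is an equidistant fisheye: a pixel r from the principal point sees the ray r / f radians off the axis. A picture is of the moment at which its call begins: read the wrist's pose just before it. There is no depth.
A pose or a line that the arm cannot do raises manip.IKError and nothing moves.
- manip.sign_off(): hands the job in, once; it reports no verdict.
Readings, each from a call of its own:
- manip.get_time(): time.
- manip.get_joint_positions(): joint angles.
- manip.get_joint_vel(): joint speeds.
- manip.get_tau(): joint torques, N m.
- manip.get_position(): TCP position.
- manip.get_ee_rot(): TCP orientation.
- manip.get_contact_force(): force on the tool from outside, world axes, zero at the start.
- manip.get_torque(): the same for the moment, N m.
- manip.get_width(): finger opening in m.
Only numpy, scipy, OpenCV 4.12 (cv2) and the standard library are available. Lean on these libraries where they do the work, as an engineer would, in place of code of your own. Each camera call takes 0.05 s, during which the arm holds its last target. There are 200 camera calls.

## Working session

There is one attempt and no reset: what is moved stays moved. The work goes in short steps, each a Python script; the robot and the scene stay as the last script left them, time stands still between calls to the robot, and variables do not carry over. Pictures are saved under pics/ and viewed, about 8 in all and at most 12, crops included, and the job is handed in when it is done.

```bash
mkdir -p pics; python3 - <<'E'
from rig import manip
import cv2,numpy as np
print(manip.get_time(),manip.get_position(),manip.get_ee_rot())
for n in("scene","side","wrist"):
    c=manip.camera(n); cv2.imwrite(f"pics/{n}0.png",c["image"][:,:,::-1]); 
    print(n,{k:np.round(v,4).tolist() for k,v in c.items() if k!="image"})
a=[cv2.imread(f"pics/{n}0.png") for n in("scene","side")]
E
```

```text
0.0 [6.24470183e-01 5.87395351e-05 2.52542571e-01] [ 1.20850902  1.21038667 -1.21034824]
scene {'fx': 428.1938, 'fy': 428.1938, 'cx': 283.0717, 'cy': 207.2273, 'cam_to_world': [[-0.322, 0.7327, -0.5995, 1.0754], [0.9467, 0.2498, -0.2033, 0.157], [0.0008, -0.633, -0.7741, 0.6694], [0.0, 0.0, 0.0, 1.0]]}
side {'fx': 504.4362, 'fy': 504.4362, 'cx': 281.6716, 'cy': 210.5528, 'cam_to_world': [[0.8785, -0.355, 0.3197, 0.2321], [-0.4776, -0.665, 0.5741, -0.6136], [0.0089, -0.6571, -0.7538, 0.8581], [0.0, 0.0, 0.0, 1.0]]}
wrist {'fx': 325.1923, 'fy': 325.1923, 'cx': 274.0349, 'cy': 213.7133, 'mount': [[0.0001, -0.2673, 0.9636, -0.1214], [1.0, -0.0006, -0.0002, 0.0005], [0.0006, 0.9636, 0.2673, -0.0678], [0.0, 0.0, 0.0, 1.0]]}
```

View pics/scene0.png

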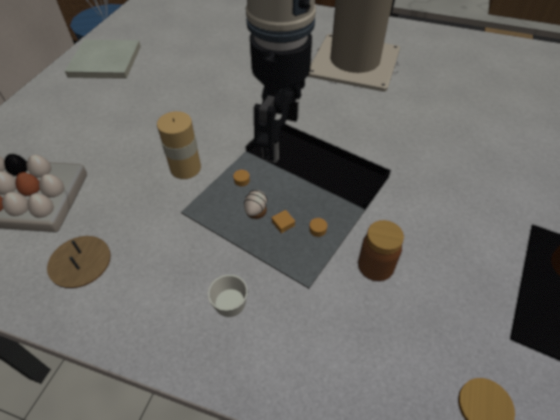

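View pics/wrist0.png

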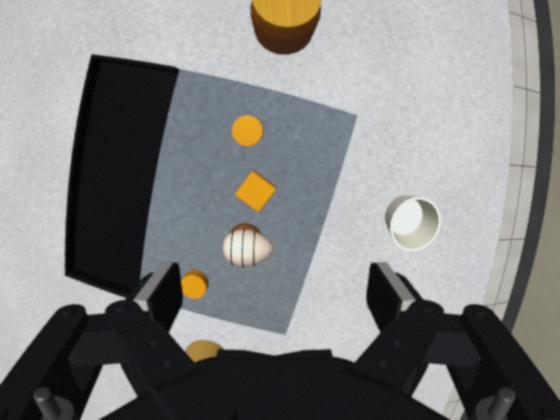

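View pics/side0.png

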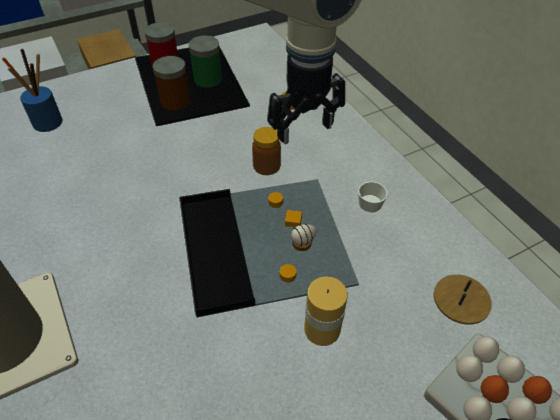

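```bash
cat > h.py <<'E'
import cv2,numpy as np
from scipy.spatial.transform import Rotation as R
from rig import manip
def cast(c,uv,z,pose=None):
    uv=np.atleast_2d(uv).astype(float); d=(uv-[c["cx"],c["cy"]])/[c["fx"],c["fy"]]
    if "mount" in c:
        r=np.linalg.norm(d,axis=1)[:,None]; d=np.c_[d/r*np.sin(r),np.cos(r)]
        T=np.eye(4); T[:3,:3]=R.from_rotvec(pose[1]).as_matrix(); T[:3,3]=pose[0]; T=T@c["mount"]
    else: d=np.c_[d,np.ones(len(d))]; T=c["cam_to_world"]
    d=d@T[:3,:3].T; o=T[:3,3]
    return (o+d*((z-o[2])/d[:,2])[:,None])[:,:2]
def snap(n):
    p=(manip.get_position(),manip.get_ee_rot()); return manip.camera(n),p
def blobs(img,kind,amin=60):
    h=cv2.cvtColor(img,cv2.COLOR_RGB2HSV)
    m={"wax":cv2.inRange(h,(8,150,90),(25,255,255)),"board":cv2.inRange(h,(95,35,30),(125,140,130)),
       "tray":cv2.inRange(h,(0,0,0),(180,255,30))}[kind]
    return sorted([c for c in cv2.findContours(m,cv2.RETR_EXTERNAL,cv2.CHAIN_APPROX_NONE)[0] if cv2.contourArea(c)>amin],key=cv2.contourArea)
def cen(c):
    M=cv2.moments(c); return np.array([M["m10"],M["m01"]])/M["m00"]
E
python3 - <<'E'
from h import *
print("tool axes\n",R.from_rotvec(manip.get_ee_rot()).as_matrix().round(3))
for n in("side","scene","wrist"):
    c,p=snap(n); print(n)
    for b in blobs(c["image"],"wax"):
        print(" wax",cen(b).round(1),cv2.contourArea(b),cast(c,cen(b),.015,p).round(4).tolist())
    for k in("board","tray"):
        for b in blobs(c["image"],k,5000):
            a=cv2.approxPolyDP(cv2.convexHull(b),5,True)[:,0]
            for q,w in zip(a,cast(c,a,.006 if k=="board" else .022,p)): print(" ",k,q,w.round(4))
c,p=snap("side")
print("mouth",cast(c,[[231,190],[254,304]],.006), "board px hsv",cv2.cvtColor(c["image"],cv2.COLOR_RGB2HSV)[[260,240],[270,210]])
print("side bases: egg",cast(c,[[301,246]],.008),"jar lid",cast(c,[[266,136]],.1),"candle top",cast(c,[[327,293]],.13),"cup rim",cast(c,[[372,190]],.04))
E
```

```text
tool axes
 [[-0.001  1.    -0.   ]
 [ 0.    -0.    -1.   ]
 [-1.    -0.001 -0.   ]]
side
 wax [275.3 197.3] 109.0 [[0.596, 0.0704]]
 wax [293.  216.2] 158.5 [[0.6039, 0.0022]]
 wax [287.5 270.8] 162.0 [[0.5234, -0.118]]
 wax [265.5 135.1] 298.5 [[0.6753, 0.2721]]
 wax [493.4 384.9] 346.0 [[0.7204, -0.4897]]
 wax [536.1 385.6] 348.5 [[0.784, -0.5252]]
 wax [327.  293.8] 1006.5 [[0.565, -0.2012]]
 wax [105.4  48.1] 1053.5 [[0.4287, 0.8633]]
 wax [462.  299.6] 1720.5 [[0.7878, -0.3354]]
  tray [228 190] [0.5087 0.1353]
  tray [254 304] [ 0.4286 -0.1582]
  tray [197 316] [ 0.324 -0.131]
  tray [180 198] [0.4035 0.1634]
scene
 wax [241.1 176.3] 103.0 [[0.5177, -0.125]]
 wax [317.9 225.7] 135.0 [[0.5903, 0.0628]]
 wax [ 27.6 182.1] 188.5 [[0.6757, -0.5376]]
 wax [283.  220.4] 195.0 [[0.5997, -0.0044]]
  tray [250  29] [-0.0397 -0.3251]
  tray [309  36] [-0.058  -0.1485]
  tray [388 171] [0.41   0.1639]
  tray [365 207] [0.5218 0.1384]
  tray [247 150] [ 0.4461 -0.14  ]
wrist
 wax [201.7 350.5] 408.0 [[0.522, -0.2336]]
 wax [193.6 284. ] 527.5 [[0.5228, -0.1244]]
 wax [246.8 130.4] 678.5 [[0.5952, 0.063]]
 wax [255.  190.7] 873.0 [[0.6036, -0.0049]]
 wax [284.6  11.8] 1525.0 [[0.6368, 0.1992]]
  tray [92 57] [0.4084 0.1639]
  tray [176  69] [0.5175 0.1349]
  tray [491 312] [ 0.9586 -0.1869]
  tray [559 401] [ 1.3458 -0.522 ]
  tray [559 419] [ 1.4203 -0.625 ]
  tray [  0 419] [-0.102  -0.5945]
  tray [  0 386] [ 0.0059 -0.4334]
mouth [[ 0.52008413  0.14637603]
 [ 0.43233308 -0.14950415]] board px hsv [[88 31 98]
 [ 0 17 15]]
side bases: egg [[ 0.5813617 -0.0723838]] jar lid [[0.63019144 0.17948542]] candle top [[ 0.52045234 -0.25607612]] cup rim [[ 0.78649253 -0.032042  ]]
```

```bash
cat >> h.py <<'E'
yaw=-np.deg2rad(15.1); O=np.array([.477,-.012]); S=np.array([[np.cos(yaw),-np.sin(yaw)],[np.sin(yaw),np.cos(yaw)]])
sy=np.r_[S[:,1],0]; sx=np.r_[S[:,0],0]
Q=R.from_matrix(np.c_[[0,0,-1],sy,sx]).as_rotvec()
w=lambda x,y,z: np.r_[O+S@[x,y],z]
st=lambda p:(np.atleast_2d(p)-O)@S
def look(z=.015):
    c,p=snap("wrist")
    for b in blobs(c["image"],"wax",200):
        a=cv2.minAreaRect(b); s=st(cast(c,cv2.boxPoints(a),z+.009,p)); print(" wax",cen(b).round(1),cv2.contourArea(b),"station",st(cast(c,cen(b),z,p)).round(4).tolist(),"box angle",np.rad2deg(np.arctan2(*(s[1]-s[0])[::-1])).round(0))
    return c,p
E
python3 - <<'E'
from h import *
manip.command_gripper(0,20)
manip.move_to(w(.15,.035,.27),Q)
print(manip.get_time(),manip.get_position(),manip.get_joint_positions())
c,p=look()
cv2.imwrite("pics/w1.png",c["image"][:,:,::-1])
E
```

```text
2.325 [ 0.63085904 -0.01725635  0.26992591] [-4.62106102e-02  4.14613619e-01  1.60163397e+00  1.62126519e-05
  1.12550288e+00 -1.35231580e+00]
 wax [163.  122.1] 597.0 station [[0.0739, -0.0965]] box angle 86.0
 wax [333.3 137.4] 615.5 station [[0.0953, 0.104]] box angle 92.0
 wax [ 87.9 153.4] 755.0 station [[0.1056, -0.2058]] box angle 93.0
 wax [278.6 158.5] 796.5 station [[0.1207, 0.0406]] box angle 158.0
 wax [538.6 237.1] 943.0 station [[0.2268, 0.4602]] box angle -179.0
 wax [463.6 153. ] 2072.5 station [[0.1056, 0.2817]] box angle 99.0
 wax [ 32.  166.7] 2914.0 station [[0.1167, -0.3105]] box angle 91.0
```

View pics/w1.png

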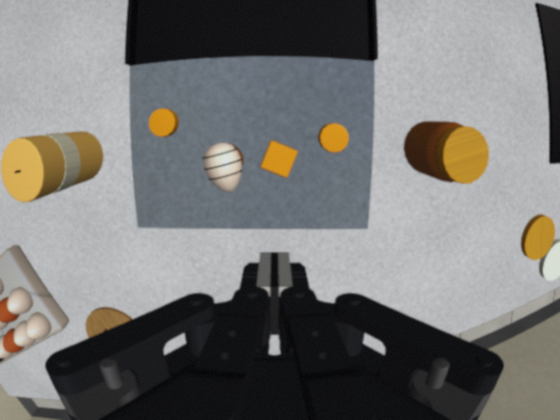

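```bash
cat >> h.py <<'E'
def sweep(x,y,xe,ye=None,h=.036,gap=.05):
    ye=y if ye is None else ye
    manip.move_to(w(x+gap,y,.17),Q)
    manip.servo_line(w(x+gap,y,.055),rate=.2); f0=manip.get_contact_force()
    manip.servo_line(w(x+gap,y,h),rate=.06)
    f=manip.get_contact_force()-f0; print("down dF",f.round(1),manip.get_position()[2])
    if abs(f[2])>4: manip.servo_line(w(x+gap,y,h+.013)); print("touched board, raised")
    z=manip.get_position()[2]
    manip.servo_line(w(xe,ye,z),rate=.07); print("push dF",(manip.get_contact_force()-f0).round(1),"at",st(manip.get_position()[:2]).round(4),z)
    manip.servo_line(w(xe+.025,ye,z),rate=.15); manip.servo_line(w(xe+.025,ye,.16),rate=.25)
    print("t",manip.get_time())
E
python3 - <<'E'
from h import *
c,p=snap("wrist"); print("mouth",st(cast(c,[[140,61],[250,56],[370,56]],.006,p)).round(4))
sweep(.0945,.104,-.015)
c,p=look(); cv2.imwrite("pics/w2.png",c["image"][:,:,::-1])
E
```

```text
mouth [[-0.0063 -0.1299]
 [-0.0017  0.0074]
 [-0.0067  0.1507]]
down dF [-0.2 -0.8  0.3] 0.035616269513638006
push dF [ 0.  -0.  -0.6] at [[-0.0148  0.104 ]] 0.035616269513638006
t 7.5667
 wax [ 80.1 268.9] 775.5 station [[0.0743, -0.0964]] box angle 126.0
 wax [525.1 354.2] 1076.0 station [[0.2195, 0.4554]] box angle 144.0
 wax [ 13.8 287.5] 1182.5 station [[0.1086, -0.2137]] box angle 107.0
 wax [273.2 145.1] 1441.5 station [[-0.0426, 0.1033]] box angle 90.0
 wax [418.  298.8] 3287.0 station [[0.1045, 0.2494]] box angle 159.0
```

View pics/w2.png

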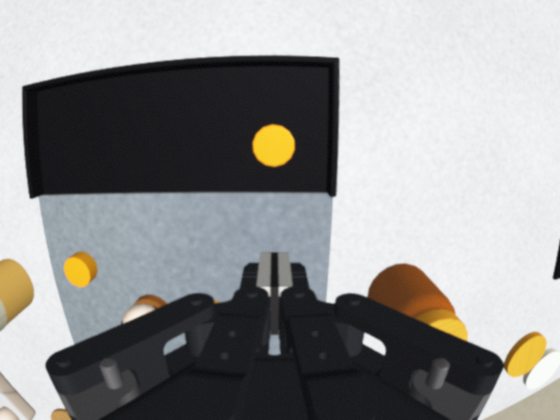

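The round cake lies in the tray at px (273,145), about 42 mm inside the mouth (row 192). Its disc outline is undistorted and clear of the walls. Next come the other two.

```bash
python3 - <<'E'
from h import *
sweep(.119,.041,-.017,gap=.055)
sweep(.073,-.0965,-.017)
manip.move_to(w(.05,0,.27),Q)
c,p=look(.011); cv2.imwrite("pics/w3.png",c["image"][:,:,::-1])
print("mouth",st(cast(c,[[270,r] for r in range(120,200,20)],.006,p)).round(3).tolist())
c,_=snap("side")
print([st(cast(c,cen(b),.011)).round(4).tolist() for b in blobs(c["image"],"wax")])
cv2.imwrite("pics/s3.png",c["image"][:,:,::-1])
print(manip.get_time())
E
```

```text
down dF [-0.2  0.5 -0.9] 0.03567744761935979
push dF [-0.6  0.6 -0.2] at [[-0.0168  0.041 ]] 0.03567744761935979
t 13.3833
down dF [-0.7 -0.3 -0.5] 0.03571870726984179
push dF [0.4 0.2 0.4] at [[-0.0167 -0.0965]] 0.03571870726984179
t 18.4417
 wax [ 35.6 362.9] 203.0 station [[0.3905, -0.4711]] box angle 113.0
 wax [364.  108.3] 692.0 station [[-0.0433, 0.105]] box angle 136.0
 wax [116.  225.2] 712.0 station [[0.1009, -0.2102]] box angle 117.0
 wax [192.1 106. ] 724.0 station [[-0.0455, -0.0964]] box angle 132.0
 wax [537.2 291.5] 768.0 station [[0.2264, 0.462]] box angle 150.0
 wax [283.4 145.7] 872.0 station [[0.0034, 0.0102]] box angle 90.0
 wax [ 83.7 247.9] 924.5 station [[0.1355, -0.2707]] box angle 115.0
 wax [470.3 239.8] 2524.5 station [[0.1232, 0.2771]] box angle 151.0
mouth [[-0.027, -0.005], [-0.003, -0.005], [0.021, -0.005], [0.045, -0.005]]
[[[-0.0452, 0.1104]], [[-0.0474, -0.0903]], [[0.0022, 0.0191]], [[0.231, 0.4667]], [[0.3614, -0.3959]], [[0.4324, -0.4139]], [[0.1353, -0.1573]], [[-0.2773, 0.8411]], [[0.3878, -0.2278]]]
19.2
```

View pics/w3.png

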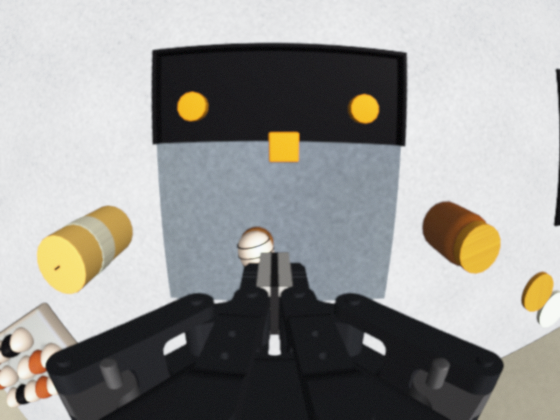

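View pics/s3.png

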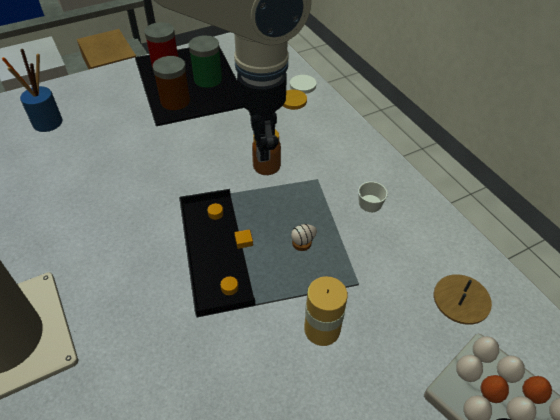

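The two round cakes are in the tray, at px (192,106) and (364,108). The square cake slid sideways off the fingers and now lies squared up across the mouth at px (283,146), station about (0.004, 0.011). The egg hasn't moved. I'll give the square one more push from between it and the egg.

```bash
python3 - <<'E'
from h import *
sweep(.005,.011,-.02,gap=.042)
manip.move_to(w(.05,0,.27),Q)
c,p=look(.011); a=c["image"][:,:,::-1]
c,_=snap("side")
print([st(cast(c,cen(b),.011)).round(4).tolist() for b in blobs(c["image"],"wax")][:3])
cv2.imwrite("pics/w4.png",np.hstack([a[:300,100:460],c["image"][100:400,130:490,::-1]]))
print(manip.get_time())
E
```

```text
down dF [-0.4  0.6  0.9] 0.035686831370416186
push dF [0.2 0.2 0.5] at [[-0.0194  0.0111]] 0.035686831370416186
t 22.95
 wax [363.5 107. ] 687.0 station [[-0.0435, 0.1051]] box angle 136.0
 wax [191.7 105. ] 713.5 station [[-0.0456, -0.0964]] box angle 132.0
 wax [116.1 224.1] 718.0 station [[0.1007, -0.2099]] box angle 116.0
 wax [537. 290.] 765.5 station [[0.226, 0.4618]] box angle 144.0
 wax [ 83.9 246.9] 916.5 station [[0.1352, -0.2702]] box angle 115.0
 wax [283.4  99. ] 923.0 station [[-0.0498, 0.0107]] box angle 90.0
 wax [470.7 238.3] 2406.0 station [[0.1229, 0.2785]] box angle 148.0
[[[-0.0452, 0.1104]], [[-0.0474, -0.0903]], [[-0.0518, 0.0161]]]
23.6
```

View pics/w4.png

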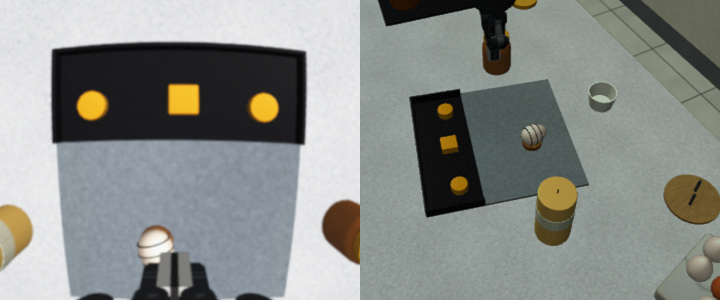

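All three cakes lie flat on the tray floor, at crop px (92,105), (183,99) and (263,107). The egg, jar, candle and cup are standing and the arm is clear, so I'm handing in.

```bash
python3 -c "
from rig import manip
manip.sign_off()"
```

```text
the job is handed in; nothing more can be done
```

All three beeswax cakes are in the scrap tray, and I handed the job in at about 24 s of the 66 s allowed; the interface gives no verdict. I only pushed them with closed fingers, in four sweeps. The square cake slid sideways off the fingers on its first sweep and stopped across the tray mouth, so it needed a second push.

**Cakes:** the last wrist and side pictures put their centres about 43–52 mm inside the mouth. Their sideways positions are roughly +105, −96 and +11 mm, so all are clear of the walls. They look flat in both pictures; I did not measure their height directly.

**Other objects:** the egg, jar, candle and cup look upright and in their starting places. I judged this by eye, not by measuring their movement.

**Forces:** each reading I took was under 1 N, after lowering and at the end of each push.

**Disagreement:** the wrist and side cameras differ by about 5–6 mm in the sideways direction, and my estimate of the mouth line is off by 2–7 mm. Both are well within the margins.

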